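# Hold the alarm unit in service mode

### The arm

A 7-joint arm with a two-finger parallel gripper is mounted at the origin on the work surface. World frame = base frame: x ahead of the robot, y to its left, z up, the work surface at z = 0. Lengths are in m, angles in rad, forces in N, time in s.
With the tool pointing down it reaches from about 0.4 to 0.85 m from the base axis. Payload 10.4 kg.
Tool frame: the origin (TCP) lies at the very end of the fingers, on their centre line; the grasp point (between the pads) lies 19 mm behind it (manip.grip_point_offset is the distance from the TCP to the grasp point, in m); z points along the fingers, y is the line along which they close (so a half turn about z gives the same grasp; the last joint's range is limited). The gripper opens to 85 mm and grips with 20 to 120 N. Pads are 22 mm wide; open, the fingers measure 114 mm over their backs; the gripper's body (76 mm by 85 mm) begins 54 mm behind the grasp point. The pads swing forward as they close: fully open they stand 13 mm farther back than shut.
Start: joints at [1.212, 0.332, -0.065, 1.46, 0.022, 1.35, -0.088], TCP at [0.206, -0.59, 0.231] pointing down, gripper open.
Joint ranges: [-2.6, 2.6], [-0.5, 2.12], [-1.47, 1.34], [0.16, 2.42], [-1.27, 4.41], [0.06, 2.06], [-2.6, 2.6]. Speed limits (rad/s): [2.22, 2.22, 2.79, 2.79, 3.14, 3.14, 3.14].

### API

Orientations are given as a unit quaternion [x, y, z, w].
In Python, from workcell import manip gives the robot as it stands. The module is installed in compiled form; this text tells all that it offers.
- The arm moves only by the tool step_arm, never from a script. Its argument "moves" is a list of rows, each a list of 7 numbers: the closure, from 0 (fully open) to 1 (shut), then the shift along the world's x, y, z in mm, then the turn, a rotation vector about the world's x, y, z in rad. In form: [[grip, tx, ty, tz, ax, ay, az], ...]. A call has 1 to 10 rows; each row is the pose to reach, as a shift and turn from the pose commanded when the call began; what a row does not reach only later rows make up. A row lasts 1/10 s, in which the tool goes at most 50 mm and 8.59 degrees, less where a joint would pass 70% of its speed; a pose out of reach is approached as far as the arm can. A call with a gripper value outside its range is refused whole. The fingers move at their own pace and stop on an object; "grip_force" is the grip in N (left out, the last holds). Time passes only in rows, so rows that repeat a pose let the fingers close. It gives the time, the measured TCP pose, the force, the opening and the grip force at its end, in the units of the state.
- manip.get_obs(): the state, without advancing time (a new reading comes with each control period).
- manip.camera(name): name is "scene" or "side" or "wrist"; returns a dict with "image" (420x560x3 uint8, blue, green, red), "K" (3x3 intrinsics, pixels), "rvec" (rotation vector, rad) and "tvec" (3), from world to camera coordinates, as OpenCV has them; the wrist camera has in their place "mount" (4x4, takes a point from camera to tool coordinates, whose origin is the TCP and whose axes are the flange's). Camera axes: x right, y down, z forward; pixel columns grow to the right and rows downward; lengths in m; the calibration is good to about 2 mm. A picture is of the moment at which its call begins: read the wrist's pose just before it. There is no depth.
- manip.hand_in(): hands the job in; it is judged then, once.
The state is a dict: "clock": time; "joint_pos": joint angles; "joint_velocities": joint speeds; "tau": joint torques, N m; "position": TCP position; "ee_rot": TCP orientation; "ft_force": force on the tool from outside, world axes, zero at the start; "torque": the same for the moment, N m; "grip_width": opening from 0.0 (shut) to 1.0 (fully open); "grasp_force": force on a finger pad.
Only numpy, scipy, OpenCV 4.12 (cv2) and the standard library are available. Lean on these libraries where they do the work, as an engineer would, in place of code of your own. Each camera call takes 0.05 s, during which the arm holds its last target. There are 200 camera calls.

### The job

Take the yellow T-handled key out of its holder and, with its tip in the gap at the front of the alarm unit's orange hatch, push the snug hatch past its click and fully open. Then, still with the key's tip, press the red plunger in the well underneath half way, 8 mm down, never fully in because that wipes the unit, and keep it there for at least three seconds: the program finishes while still gripping the key and holding the plunger at that depth. Keep the fingers off hatch and plunger, and leave the blue key and everything else on the bench where it is.

Things in the scene. Friction and masses are not known exactly. Their poses are not given: they have to be found in the camera images.
- unit: White hallway alarm unit fixed to the bench, 180 (x) x 110 (y) x 60 mm high; origin at the centre of its underside; its +x is the way the hatch opens, roughly away from the robot. The keypad rim at its -x end and the rails along both sides are 60 mm high; between them is a deck 52 mm high with the hatch on it. A 34 x 34 mm open well in the deck, centred on the origin, holds the plunger.
- gap (a point): Centre of the floor of the dark gap between the keypad rim and the closed hatch's front edge: at unit x = -42 mm, y = 0, height 52 mm. The gap is 24 mm long in x, 72 mm wide in y, 8 mm deep.
- hatch (a joint): Orange sliding hatch, 60 (x) x 70 (y) x 8 mm, its top at 60 mm. Value in m: 0 closed, 0.053 fully open against its stop (the well is then wholly uncovered). It moves along the unit's +x only. A sprung detent holds it shut: about 6 to 8 N on its front edge pushes it over the detent within its first 6 mm; after that it slides with about 1.5 N and stays where it is left.
- hatch_edge (a point): Middle of the top of the hatch's front edge, the upright 8 mm high face that bounds the gap; moves with the hatch; at unit x = -30 mm, height 60 mm when closed.
- plunger (a joint): Red round plunger, 22 mm across, upright in the middle of the well. Value in m: 0 released, grows as it is pressed straight down, 0.016 fully in. Spring: about 2 N to start moving, 5 N at 8 mm, 8 N fully in; it springs back when let go.
- plunger_top (a point): Centre of the plunger's flat top, 40 mm above the bench when released (12 mm below the deck around the well); moves with the plunger.
- key: The tool: T-handled key with yellow handle, standing upright in one of two holes of the black holder. Origin at the centre of the bottom end (tip) of its round steel shaft; z points up the shaft to the handle. Shaft 8 mm across, 52 mm long; above it the handle bar, 60 (x) x 16 (y) x 24 mm high, centred 64 mm above the tip. Mass 40 to 85 g.
- key_grip (a point): Centre of the yellow handle bar, 64 mm straight above the key's tip; grip it here across its 16 mm width (the key's y), firmly (about 50 N), or it tilts between the fingers when the tip pushes sideways.
- spare_key: Same key with a blue handle, in the other hole; to be left there. Origin at its tip.
- holder: Black key holder fixed to the bench, 50 (x) x 150 (y) x 45 mm high, two 9 mm round holes 35 mm deep at y = -45 and +45 mm; origin at the centre of its underside.
- vase: Frosted glass vase, 100 mm across, 190 mm high; origin at the centre of its foot; leave alone.
- mallet: Black rubber mallet lying flat, head 100 x 70 x 65 mm, wooden handle about 240 mm to its +y; origin under the head; leave alone.
- battery: Black drill battery pack, 115 x 75 x 63 mm; origin at the centre of its underside; leave alone.
- cup1: Blue espresso cup, 60 mm across, 55 mm high, in the wooden crate with two white ones; origin at the centre of its foot; leave alone.
- cup0: White espresso cup in the crate, same size; leave alone.
- cup2: White espresso cup in the crate, same size; leave alone.
Not all that is in view belongs to the job. Of the things shaped like the key, the yellow one is meant. Several things have the shape of the unit; the one meant has the colours described above.

How it is judged:
By the outcome, as a careful person would: the job done as asked, in the order asked, and still so for the second after the job is handed in, while the arm keeps its last pose, push and grip.
It also fails if it takes over 48 s, if anything falls off the work surface, if the arm or the gripper's body presses on something with over 40 N, if the wrist force passes 120 N, or if a joint passes its speed limit or range.

## Working session

There is one attempt and no reset: what is moved stays moved. The work goes in short steps, Python scripts to look and compute and a tool call to move; the robot and the scene stay as the last step left them, time stands still between calls to the robot, and variables do not carry over. Pictures are saved under pics/ and viewed, at most 10 in all, crops included, and the job is handed in when it is done.

Besides the shell and the picture viewer there is one more tool, called after "Call:" as a command line: name --pt "numbers of a row" for each row, then --argument value for the rest. step_arm: Moves the arm, as the interface text tells. Its arguments: {"type":"object","properties":{"moves":{"type":"array","items":{"type":"array","items":{"type":"number"}}},"grip_force":{"type":"number"}},"required":["moves"]}

```bash
mkdir -p pics; cat > h.py <<'E'
import numpy as np, cv2
from scipy.spatial.transform import Rotation as R
from workcell import manip
def cam(n):
    o=manip.get_obs(); c=manip.camera(n)
    K=np.array(c["K"])
    if n=="wrist":
        T=np.eye(4);T[:3,:3]=R.from_quat(o["ee_rot"]).as_matrix();T[:3,3]=o["position"]
        M=np.linalg.inv(T@np.array(c["mount"])); Rm,t=M[:3,:3],M[:3,3]
    else: Rm=cv2.Rodrigues(np.array(c["rvec"],float))[0];t=np.array(c["tvec"],float).ravel()
    return c["image"],K,Rm,t
def ray(K,Rm,t,uv):
    d=Rm.T@np.linalg.inv(K)@np.array([uv[0],uv[1],1.]);return -Rm.T@t,d
def onz(K,Rm,t,uv,z):
    o,d=ray(K,Rm,t,uv);return o+d*(z-o[2])/d[2]
def proj(K,Rm,t,P):
    p=K@(Rm@np.array(P,float)+t);return p[:2]/p[2]
E
python3 - <<'E'
from h import *
for n in("scene","side","wrist"):
    im,K,Rm,t=cam(n);cv2.imwrite(f"pics/{n}0.png",im);np.savez(f"{n}0.npz",im=im,K=K,R=Rm,t=t);print(n,-Rm.T@t)
o=manip.get_obs();print(o,manip.grip_point_offset)
E
```

```text
scene [1.04649012 0.79351626 1.20320515]
side [ 0.39084115 -0.89991034  0.60913904]
wrist [ 0.2678649  -0.56762693  0.37319999]
{'clock': 0.15, 'joint_pos': array([ 1.21236648,  0.33272172, -0.06475222,  1.46073442,  0.02157678,
        1.34992208, -0.08850013]), 'joint_velocities': array([ 0.00116068, -0.00291228, -0.00185714, -0.00472313,  0.00040427,
       -0.00209083, -0.00054424]), 'tau': array([ 5.73656962e-04, -6.25826669e+01,  4.91242879e-02, -3.91854787e+01,
        1.63010502e-02,  7.48573453e-03,  2.35238645e-05]), 'position': array([ 0.20591209, -0.58980106,  0.23070862]), 'ee_rot': array([ 9.85930158e-01,  1.67156887e-01, -9.51416917e-05, -5.37471178e-04]), 'ft_force': array([-1.22841263, -0.48438675, -1.07552945]), 'torque': array([0.04169243, 0.02044251, 0.03554247]), 'grasp_force': 0.0, 'grip_width': 0.9984601951800712} 0.0187
```

View pics/scene0.png

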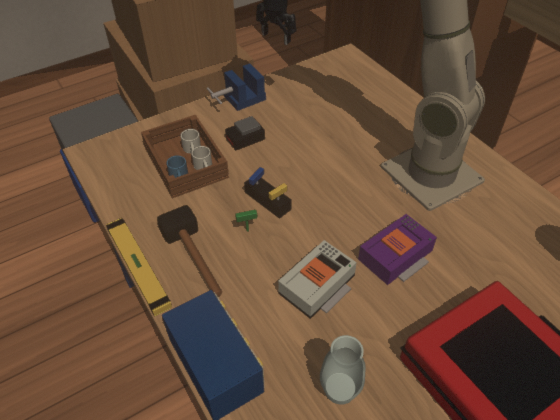

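View pics/side0.png

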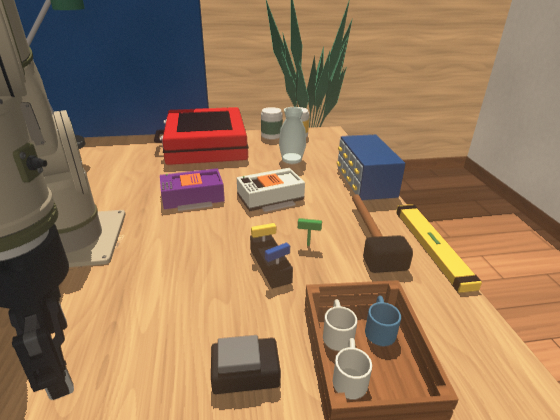

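Scene view: the candidates for the key are the yellow handle (278,191), the blue one (257,176) and a green one (246,215). For the unit they are the white one (318,275) and a purple one (398,245). I choose the yellow key and the white unit with the orange hatch, and will check both in a close crop.

```bash
python3 - <<'E'
from h import *
a=np.load("scene0.npz")["im"];b=np.load("side0.npz")["im"]
A=cv2.resize(a[160:320,230:370],None,fx=2.8,fy=2.8,interpolation=cv2.INTER_CUBIC)
B=cv2.resize(b[165:293,228:328],None,fx=3.5,fy=3.5,interpolation=cv2.INTER_CUBIC)
print(A.shape,B.shape)
h=max(A.shape[0],B.shape[0]);C=np.zeros((h,A.shape[1]+B.shape[1],3),np.uint8);C[:A.shape[0],:A.shape[1]]=A;C[:B.shape[0],A.shape[1]:]=B
cv2.imwrite("pics/crop1.png",C)
for n in("scene","side"):
    d=np.load(n+"0.npz");hsv=cv2.cvtColor(d["im"],cv2.COLOR_BGR2HSV)
    for nm,lo,hi in(("yel",(20,120,100),(33,255,255)),("or",(3,150,140),(14,255,255)),("blue",(105,140,60),(125,255,255))):
        m=cv2.inRange(hsv,lo,hi);k,_,s,c=cv2.connectedComponentsWithStats(m)
        print(n,nm,[(s[i].tolist(),c[i].round(1).tolist()) for i in range(1,k) if s[i][4]>40 and 150<c[i][0]<420 and 150<c[i][1]<320])
E
```

```text
(448, 392, 3) (448, 350, 3)
scene yel [([269, 184, 18, 16, 148], [277.4, 191.1]), ([152, 301, 19, 15, 139], [161.6, 307.9])]
scene or [([382, 229, 33, 26, 338], [399.1, 240.9]), ([301, 258, 34, 28, 391], [318.3, 270.9])]
scene blue []
side yel [([251, 223, 25, 14, 274], [263.1, 229.6])]
side or [([230, 150, 18, 10, 131], [238.9, 154.2]), ([180, 174, 22, 12, 182], [189.7, 179.4]), ([258, 174, 25, 13, 201], [269.4, 179.8]), ([363, 208, 19, 28, 91], [372.5, 224.6]), ([388, 281, 17, 16, 81], [395.8, 286.4]), ([307, 285, 12, 8, 42], [312.6, 288.4])]
side blue []
```

View pics/crop1.png

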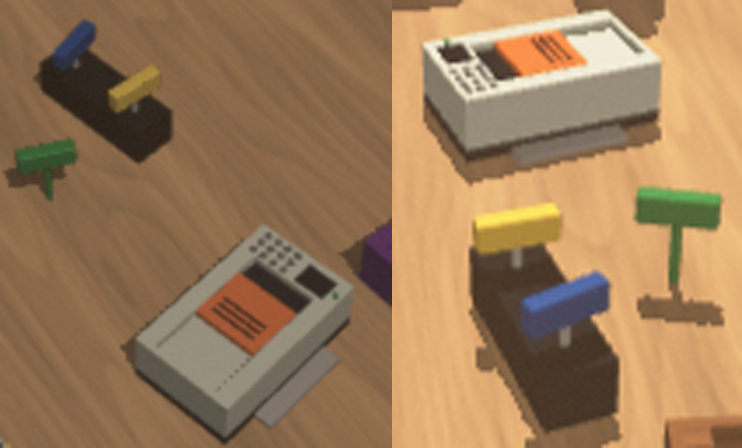

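The crop confirms the choice. The yellow handle is the holder's hole nearest the unit (crop 135,88), with the blue one beside it and a green one standing free. The white unit has its hatch at crop (252,310), and the dark gap on its keypad side at crop (278,285).

```bash
python3 - <<'E'
from h import *
S=[(lambda d:(d["K"],d["R"],d["t"]))(np.load(n+"0.npz")) for n in("scene","side")]
def tri(p,q):
    A=[];b=[]
    for s,u in zip(S,(p,q)):
        o,d=ray(*s,u);d/=np.linalg.norm(d);P=np.eye(3)-np.outer(d,d);A.append(P);b.append(P@o)
    return np.linalg.lstsq(np.vstack(A),np.hstack(b),rcond=None)[0]
print("yel",tri((277.4,191.1),(263.1,229.6)))
f=lambda x,y:(230+x/2.8,160+y/2.8); g=lambda x,y:(228+(x-392)/3.5,165+y/3.5)
print("blue",tri(f(74,45),g(566,303)),"green",tri(f(45,157),g(678,208)))
print("hatch c", tri((318.3,270.9),(269.4,179.8)))
print("unit top corners scene",[onz(*S[0],f(*c),.06).round(3) for c in((265,226),(352,288),(228,408),(137,345))])
print("unit top corners side",[onz(*S[1],g(*c),.06).round(3) for c in((424,42),(609,12),(660,62),(468,100))])
print("yel bar ends scene top",[onz(*S[0],f(*c),.086).round(3) for c in((112,95),(158,73))],"side",[onz(*S[1],g(*c),.086).round(3) for c in((474,220),(559,208))])
E
```

```text
yel [ 0.48411783 -0.13226144  0.07531607]
blue [ 0.50459315 -0.21905233  0.07404383] green [ 0.60383068 -0.10748573  0.06306244]
hatch c [0.5383974  0.15215551 0.05983332]
unit top corners scene [array([0.467, 0.08 , 0.06 ]), array([0.442, 0.183, 0.06 ]), array([0.612, 0.229, 0.06 ]), array([0.644, 0.13 , 0.06 ])]
unit top corners side [array([0.443, 0.183, 0.06 ]), array([0.615, 0.222, 0.06 ]), array([0.641, 0.119, 0.06 ]), array([0.471, 0.074, 0.06 ])]
yel bar ends scene top [array([ 0.513, -0.125,  0.086]), array([ 0.457, -0.127,  0.086])] side [array([ 0.456, -0.136,  0.086]), array([ 0.515, -0.13 ,  0.086])]
```

Call:
step_arm --pt "0 224 460 20 0 0 -0.3" --pt "0 224 460 20 0 0 -0.3" --pt "0 224 460 20 0 0 -0.3" --pt "0 224 460 20 0 0 -0.3" --pt "0 224 460 20 0 0 -0.3" --pt "0 224 460 20 0 0 -0.3" --pt "0 224 460 20 0 0 -0.3" --pt "0 224 460 20 0 0 -0.3" --pt "0 224 460 20 0 0 -0.3" --pt "0 224 460 20 0 0 -0.3"

```text
clock: 1.15
position: [0.425, -0.139, 0.251]
ee_rot: [1.0, 0.018, 0.0, 0.0]
ft_force: [1.0, -0.7, -0.2]
grip_width: 0.999
grasp_force: 0.0
```

Call:
step_arm --pt "0 0 0 0 0 0 0" --pt "0 0 0 0 0 0 0"

```text
clock: 1.35
position: [0.4249, -0.1402, 0.2508]
ee_rot: [1.0, 0.019, -0.0, 0.0]
ft_force: [-0.2, -0.2, -0.8]
grip_width: 1.002
grasp_force: 0.0
```

```bash
python3 - <<'E'
from h import *
o=manip.get_obs();print(o["position"],o["clock"],R.from_quat(o["ee_rot"]).as_matrix().round(3).tolist())
im,K,Rm,t=cam("wrist");cv2.imwrite("pics/w1.png",im);np.savez("w1.npz",im=im,K=K,R=Rm,t=t);print(-Rm.T@t)
E
```

```text
[ 0.42486751 -0.14019395  0.25081755] 1.35 [[0.999, 0.038, -0.0], [0.038, -0.999, -0.0], [-0.0, 0.0, -1.0]]
[ 0.49050326 -0.13716164  0.39340239]
```

View pics/w1.png

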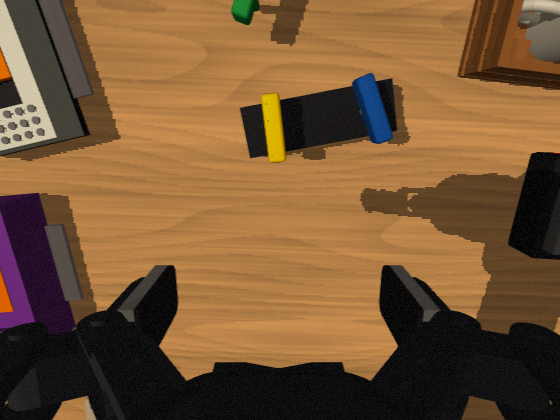

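The wrist view shows the yellow bar at (273,127), the blue bar at (373,108) and the holder between them. The white unit is only partly in view, at top left.

```bash
python3 - <<'E'
from h import *
d=np.load("w1.npz");c=(d["K"],d["R"],d["t"])
hsv=cv2.cvtColor(d["im"],cv2.COLOR_BGR2HSV);m=cv2.inRange(hsv,(20,120,60),(33,255,255));m[:,:230]=0;m[:,310:]=0
p=cv2.findNonZero(m);r=cv2.minAreaRect(p);print(r)
# fit: project box handle model, maximise IoU
from scipy.optimize import minimize
def mask(q):
    x,y,a=q[0],q[1],q[2];P=[]
    for sx in(-.03,.03):
        for sy in(-.008,.008):
            for z in(.062,.086):
                P.append(proj(*c,(x+sx*np.cos(a)-sy*np.sin(a),y+sx*np.sin(a)+sy*np.cos(a),z)))
    h=cv2.convexHull(np.array(P,np.float32));M=np.zeros(m.shape,np.uint8)
    cv2.fillConvexPoly(M,(h*16).astype(np.int32),255,shift=4,lineType=cv2.LINE_AA);return M
mf=m.astype(float)
f=lambda q:np.abs(mask(q)-mf).sum()/255
best=min((minimize(f,(.484,-.131,a),method="Nelder-Mead",options=dict(initial_simplex=[(.484,-.131,a),(.49,-.131,a),(.484,-.125,a),(.484,-.131,a+.06)])) for a in(0,.05,.1)),key=lambda s:s.fun)
print(best.x,best.fun,m.sum()/255)
E
```

```text
((260.1671447753906, 80.04375457763672), (167.84701538085938, 29.047473907470703), 78.11134338378906)
[ 0.48360557 -0.13346527  0.15851021] 165.07843137254903 1302.0
```

```bash
cat > fit.py <<'E'
from h import *
from scipy.optimize import minimize
def fit(c,m):
    mf=m.astype(float)
    def mask(q):
        x,y,a=q;P=[proj(*c,(x+sx*np.cos(a)-sy*np.sin(a),y+sx*np.sin(a)+sy*np.cos(a),z)) for sx in(-.03,.03) for sy in(-.008,.008) for z in(.062,.086)]
        h=cv2.convexHull(np.array(P,np.float32));M=np.zeros(m.shape,np.uint8)
        cv2.fillConvexPoly(M,(h*16).astype(np.int32),255,shift=4,lineType=cv2.LINE_AA);return M
    f=lambda q:np.abs(mask(q)-mf).sum()/255
    return min((minimize(f,(.484,-.131,a),method="Nelder-Mead",options=dict(initial_simplex=[(.484,-.131,a),(.49,-.131,a),(.484,-.125,a),(.484,-.131,a+.06)])) for a in(-.03,.05,.12)),key=lambda s:s.fun)
if __name__=="__main__":
    d=np.load("w1.npz");c=(d["K"],d["R"],d["t"])
    hsv=cv2.cvtColor(d["im"],cv2.COLOR_BGR2HSV);m=cv2.inRange(hsv,(20,120,60),(33,255,255));m[:,:230]=0;m[:,310:]=0;m[:60]=0
    s=fit(c,m);print(s.x,s.fun,m.sum()/255)
    print("tool yaw",np.arctan2(*R.from_quat(manip.get_obs()["ee_rot"]).as_matrix()[1::-1,0]))
E
python3 fit.py
```

```text
[ 0.48376833 -0.13345031  0.1563057 ] 135.1529411764706 1272.0
tool yaw 0.035752544448966674
```

```bash
python3 - <<'E'
from fit import *
d=np.load("w1.npz");c=(d["K"],d["R"],d["t"])
hsv=cv2.cvtColor(d["im"],cv2.COLOR_BGR2HSV);m=cv2.inRange(hsv,(18,100,25),(36,255,255));m[:,:230]=0;m[:,310:]=0;m[:60]=0
p=cv2.findNonZero(m);r=cv2.minAreaRect(p);print(r,m.sum()/255);b=cv2.boxPoints(r)
w=[onz(*c,q,.084)for q in b];print(np.round(w,4));s=fit(c,m);print(s.x,s.fun)
for i in range(4):v=w[i]-w[i-1];print(np.linalg.norm(v[:2]),np.arctan2(v[1],v[0]))
E
```

```text
((272.9472351074219, 229.33680725097656), (55.21202850341797, 273.3634033203125), 6.519801616668701) 1332.0
[[ 0.2391 -0.0955  0.084 ]
 [ 0.5154 -0.1217  0.084 ]
 [ 0.5122 -0.1692  0.084 ]
 [ 0.2334 -0.1547  0.084 ]]
[ 0.48415413 -0.1335064   0.1543573 ] 103.49411764705883
0.059494302024271466 1.4749021750039568
0.27757110367924254 -0.09450803980933453
0.04764198870677432 -1.639137786612255
0.2791524736766734 3.089613858383679
```

Call:
step_arm --pt "0 10 6 -60 0 0 0.11" --pt "0 10 6 -60 0 0 0.11" --pt "0 10 6 -60 0 0 0.11" --pt "0 10 6 -60 0 0 0.11"

```text
clock: 1.8
position: [0.4347, -0.1358, 0.1919]
ee_rot: [0.997, 0.071, 0.0, 0.0]
ft_force: [0.8, 0.1, -0.9]
grip_width: 0.996
grasp_force: 0.0
```

```bash
python3 - <<'E'
from fit import *
o=manip.get_obs();print(o["position"],"yaw",np.arctan2(*R.from_quat(o["ee_rot"]).as_matrix()[1::-1,0]))
im,K,Rm,t=cam("wrist");c=(K,Rm,t);np.savez("w2.npz",im=im,K=K,R=Rm,t=t)
hsv=cv2.cvtColor(im,cv2.COLOR_BGR2HSV);m=cv2.inRange(hsv,(18,100,25),(36,255,255))
k,l,s,_=cv2.connectedComponentsWithStats(m);i=1+np.argmax(s[1:,4]);m=np.uint8(l==i)*255;print(s[i])
r=cv2.minAreaRect(cv2.findNonZero(m));print(r);b=cv2.boxPoints(r);w=[onz(*c,q,.086)for q in b]
for i in range(4):v=w[i]-w[i-1];print(np.linalg.norm(v[:2]),np.arctan2(v[1],v[0]))
print(np.mean(w,0));s=fit(c,m);print(s.x,s.fun,m.sum()/255)
E
```

```text
[ 0.43466544 -0.13581185  0.19193145] yaw 0.1424666212973798
[ 273  101   24   85 1912]
((284.5, 143.0), (84.0, 23.0), 90.0)
0.059306431317250746 0.13925649695165554
0.016027772079880626 -1.427519091042841
0.05931410234087048 -2.9845275081881955
0.017084018863854737 1.7139264953075475
[ 0.4844195  -0.13289306  0.086     ]
[ 0.48372979 -0.13333224  0.15628177] 134.90588235294118 1912.0
```

Call:
step_arm --pt "0 49 2.5 -20 0 0 0.01" --pt "0 49 2.5 -40 0 0 0.01" --pt "0 49 2.5 -60 0 0 0.01" --pt "0 49 2.5 -70 0 0 0.01" --pt "0 49 2.5 -70 0 0 0.01"

```text
clock: 2.35
position: [0.4833, -0.1329, 0.1208]
ee_rot: [0.997, 0.077, -0.0, -0.0]
ft_force: [0.5, 0.4, 1.0]
grip_width: 0.998
grasp_force: 0.0
```

Call:
step_arm --pt "0 0.5 0 -25 0 0 0" --pt "0 0.5 0 -45 0 0 0" --pt "0 0.5 0 -60 0 0 0" --pt "0 0.5 0 -65 0 0 0" --pt "0 0.5 0 -65 0 0 0" --pt "0.5 0.5 0 -65 0 0 0" --pt "0.7 0.5 0 -65 0 0 0" --pt "1 0.5 0 -65 0 0 0" --pt "1 0.5 0 -65 0 0 0" --pt "1 0.5 0 -65 0 0 0" --grip_force 60

```text
clock: 3.35
position: [0.4844, -0.1328, 0.0562]
ee_rot: [0.997, 0.078, 0.0, 0.0]
ft_force: [-1.2, -2.2, 3.3]
grip_width: 0.178
grasp_force: 58.5
```

Call:
step_arm --pt "1 0 0 0 0 0 0" --pt "1 0 0 0 0 0 0" --pt "1 0 0 0 0 0 0" --pt "1 0 0 0 0 0 0" --grip_force 80

```text
clock: 3.75
position: [0.4844, -0.1328, 0.0562]
ee_rot: [0.997, 0.078, 0.0, 0.0]
ft_force: [-2.0, -1.5, 5.2]
grip_width: 0.174
grasp_force: 80.5
```

Call:
step_arm --pt "1 0 0 8 0 0 0" --pt "1 0 0 16 0 0 0" --pt "1 0 0 24 0 0 0" --pt "1 0 0 32 0 0 0" --pt "1 0 0 40 0 0 0" --pt "1 0 0 60 0 0 0" --pt "1 0 0 80 0 0 0" --pt "1 0 0 100 0 0 0" --pt "1 0 0 110 0 0 0" --pt "1 0 0 110 0 0 0"

```text
clock: 4.75
position: [0.4848, -0.1324, 0.1672]
ee_rot: [0.997, 0.078, 0.001, 0.0]
ft_force: [-0.4, 1.2, 0.1]
grip_width: 0.172
grasp_force: 79.7
```

```bash
python3 - <<'E'
from h import *
o=manip.get_obs();print(o["position"])
a,*ca=cam("side");np.savez("s1.npz",im=a,K=ca[0],R=ca[1],t=ca[2])
b,*cb=cam("scene");np.savez("c1.npz",im=b,K=cb[0],R=cb[1],t=cb[2])
T=o["position"]-[0,0,.0462];u=proj(*ca,T);v=proj(*cb,T);print(u,v)
f=lambda im,u:cv2.resize(im[int(u[1])-60:int(u[1])+30,int(u[0])-45:int(u[0])+45],None,fx=4.4,fy=4.4,interpolation=cv2.INTER_CUBIC)
cv2.imwrite("pics/grip.png",np.hstack([f(a,u),f(b,v)]))
E
```

```text
[ 0.484845   -0.13241126  0.16723678]
[263.45203929 213.49942027] [277.10343414 179.85921255]
```

View pics/grip.png

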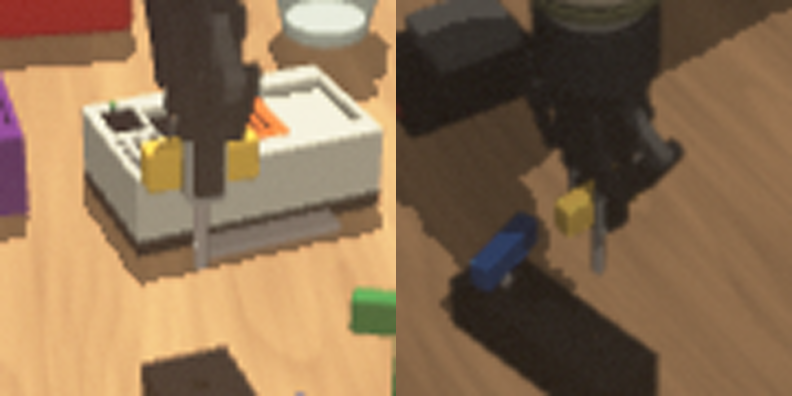

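The key is held upright: its tip is at crop (203,268) in the side view and (598,272) in the scene view, both within 1 px of the prediction. The blue key is untouched. Next I look down on the unit.

Call:
step_arm --pt "1 -2 30 15 0 0 0" --pt "1 -5 75 35 0 0 0.03" --pt "1 -10 120 40 0 0 0.06" --pt "1 -15 165 40 0 0 0.09" --pt "1 -20 210 40 0 0 0.11" --pt "1 -25 245 40 0 0 0.11" --pt "1 -25 262 40 0 0 0.11" --pt "1 -25 262 40 0 0 0.11" --pt "1 -25 262 40 0 0 0.11" --pt "1 -25 262 40 0 0 0.11"

```text
clock: 5.85
position: [0.4591, 0.1281, 0.2053]
ee_rot: [0.991, 0.132, -0.001, 0.0]
ft_force: [-0.7, -0.2, -0.0]
grip_width: 0.172
grasp_force: 79.7
```

```bash
python3 - <<'E'
from h import *
im,*c=cam("wrist");cv2.imwrite("pics/w3.png",im);np.savez("w3.npz",im=im,K=c[0],R=c[1],t=c[2])
print(-c[1].T@c[2],manip.get_obs()["position"])
hsv=cv2.cvtColor(im,cv2.COLOR_BGR2HSV);m=cv2.inRange(hsv,(3,150,100),(14,255,255))
k,l,s,_=cv2.connectedComponentsWithStats(m);print(s[s[:,4]>60])
E
```

```text
[0.52265842 0.1459595  0.3477776 ] [0.45923538 0.12813452 0.20541108]
[[     0      0    560    420 232605]
 [   300     61     23     27    115]
 [   278     81     44     55    732]
 [   274    107     20     23    101]
 [   142    347     13     12    106]]
```

View pics/w3.png

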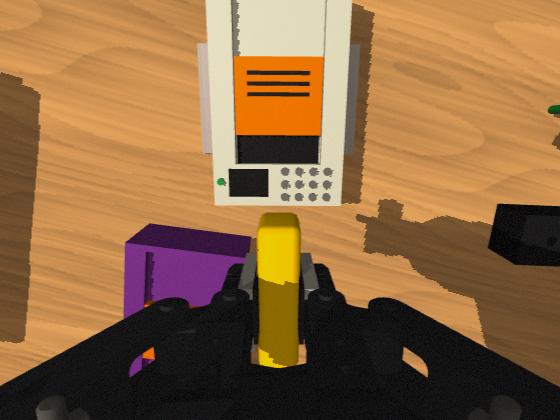

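The unit is clear in this view: hatch front edge about (236–322,135), rear edge about row 57, keypad-end corners (215,206) and (341,205), gap rim row 164.

```bash
python3 - <<'E'
from h import *
from scipy.optimize import least_squares
d=np.load("w3.npz");c=(d["K"],d["R"],d["t"]);im=d["im"]
hsv=cv2.cvtColor(im,cv2.COLOR_BGR2HSV);m=cv2.inRange(hsv,(5,170,120),(20,255,255));m[200:]=0
m=cv2.morphologyEx(m,cv2.MORPH_CLOSE,np.ones((9,9)));r=cv2.minAreaRect(cv2.findNonZero(m));b=cv2.boxPoints(r);print(r,b.tolist())
b=sorted(b.tolist(),key=lambda p:p[1]);back=sorted(b[:2]);front=sorted(b[2:])
U=[(.03,.035),(.03,-.035),(-.03,.035),(-.03,-.035),(-.09,.055),(-.09,-.055)]
px=np.array(back+front+[[215,206],[341.5,205.5]])
W=np.array([onz(*c,p,.06)[:2] for p in px])
def f(q):
    C,S=np.cos(q[2]),np.sin(q[2]);return (np.array(U)@np.array([[C,S],[-S,C]])+q[:2]-W)
s=least_squares(lambda q:f(q).ravel(),(.542,.153,.26));print(s.x);print((f(s.x)*1e3).round(1))
x,y,a=s.x;L=lambda u,v:(x+u*np.cos(a)-v*np.sin(a),y+u*np.sin(a)+v*np.cos(a))
for n,u in(("start",-.042),("contact",-.034),("open",.019),("plunger",0)):print(n,np.round(L(u,0),4))
print("dir",np.cos(a),np.sin(a))
E
```

```text
((277.27069091796875, 95.46541595458984), (90.06198120117188, 78.70426177978516), 1.1457629203796387) [[231.46180725097656, 133.90924072265625], [233.0355987548828, 55.22071075439453], [323.07958984375, 57.02159118652344], [321.50579833984375, 135.71011352539062]]
[0.54052419 0.15102368 0.26258928]
[[-0.7 -0.1]
 [ 0.3  0.5]
 [ 0.  -3.3]
 [ 0.1  1.4]
 [ 0.5  0.5]
 [-0.3  0.9]]
start [0.5    0.1401]
contact [0.5077 0.1422]
open [0.5589 0.156 ]
plunger [0.5405 0.151 ]
dir 0.9657210855384638 0.25958194264318757
```

Call:
step_arm --pt "1 15 5 0 0 0 0" --pt "1 41 11.5 0 0 0 0" --pt "1 41 11.5 -30 0 0 0" --pt "1 41 11.5 -60 0 0 0" --pt "1 41 11.5 -75 0 0 0" --pt "1 41 11.5 -85 0 0 0" --pt "1 41 11.5 -85 0 0 0" --pt "1 41 11.5 -85 0 0 0" --grip_force 90

```text
clock: 6.7
position: [0.5007, 0.1411, 0.1219]
ee_rot: [0.991, 0.132, 0.001, 0.0]
ft_force: [-0.3, 0.8, -0.2]
grip_width: 0.171
grasp_force: 88.9
```

```bash
python3 - <<'E'
from h import *
o=manip.get_obs();print(o["position"])
a,*ca=cam("side");b,*cb=cam("scene")
T=o["position"]-[0,0,.0462];u=proj(*ca,T);v=proj(*cb,T);print(u,v)
f=lambda im,u:cv2.resize(im[int(u[1])-50:int(u[1])+40,int(u[0])-45:int(u[0])+45],None,fx=4.4,fy=4.4,interpolation=cv2.INTER_CUBIC)
cv2.imwrite("pics/gap.png",np.hstack([f(a,u),f(b,v)]))
E
```

```text
[0.50073907 0.14108193 0.12187075]
[257.35131719 177.50073828] [328.06148003 257.98013346]
```

View pics/gap.png

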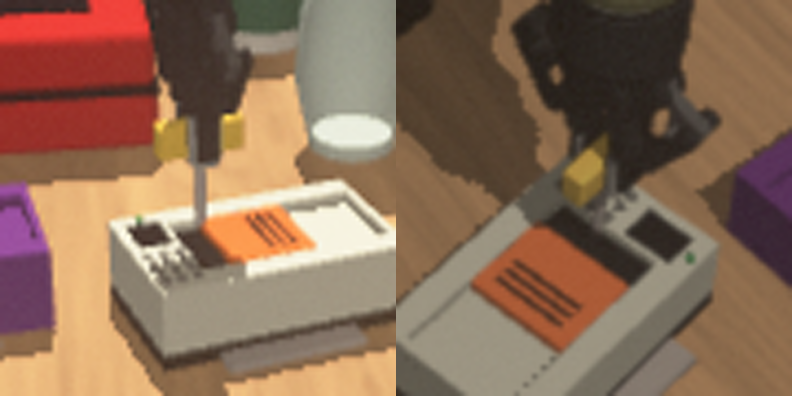

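The side view shows the tip (200,222) just above the dark gap, which lies between the keypad and the orange hatch. I lower it in small steps and feel for the gap floor.

Call:
step_arm --pt "1 0 -0.5 -10 0 0 0" --pt "1 0 -0.5 -18 0 0 0" --pt "1 0 -0.5 -21 0 0 0" --pt "1 0 -0.5 -22 0 0 0" --pt "1 0 -0.5 -22 0 0 0"

```text
clock: 7.3
position: [0.5001, 0.1406, 0.0987]
ee_rot: [0.991, 0.133, -0.0, -0.0]
ft_force: [0.0, -0.2, -1.3]
grip_width: 0.169
grasp_force: 89.2
```

Call:
step_arm --pt "1 0 0 -0.5 0 0 0" --pt "1 0 0 -1 0 0 0" --pt "1 0 0 -1 0 0 0"

```text
clock: 7.6
position: [0.5004, 0.1407, 0.0983]
ee_rot: [0.991, 0.133, 0.0, 0.0]
ft_force: [-0.9, -0.1, 3.6]
grip_width: 0.172
grasp_force: 89.6
```

Call:
step_arm --pt "1 0 0 -0.5 0 0 0" --pt "1 0 0 -0.5 0 0 0"

```text
clock: 7.8
position: [0.5006, 0.1407, 0.0982]
ee_rot: [0.991, 0.133, 0.0, 0.0]
ft_force: [-2.3, -1.2, 8.9]
grip_width: 0.171
grasp_force: 90.4
```

Call:
step_arm --pt "1 0 0 -0.5 0 0 0" --pt "1 0 0 -0.5 0 0 0"

```text
clock: 8.0
position: [0.5007, 0.1408, 0.0981]
ee_rot: [0.991, 0.133, 0.001, 0.0]
ft_force: [-4.2, -2.0, 14.0]
grip_width: 0.171
grasp_force: 91.1
```

The floor is at TCP z = 0.0983 (tip = TCP − 46.3 mm), as predicted. I back off a little and push along the unit's +x.

Call:
step_arm --pt "1 0 0 3.5 0 0 0" --pt "1 2.9 0.8 3.5 0 0 0" --pt "1 5.8 1.6 3.5 0 0 0" --pt "1 7.7 2.1 3.5 0 0 0" --pt "1 8.7 2.3 3.5 0 0 0" --pt "1 9.7 2.6 3.5 0 0 0" --pt "1 10.6 2.9 3.5 0 0 0" --pt "1 11.6 3.1 3.5 0 0 0"

```text
clock: 8.8
position: [0.5107, 0.1432, 0.0999]
ee_rot: [0.991, 0.133, -0.001, 0.0]
ft_force: [-6.9, -2.0, 3.7]
grip_width: 0.17
grasp_force: 89.4
```

Call:
step_arm --pt "1 1 0.3 0 0 0 0" --pt "1 1.9 0.5 0 0 0 0" --pt "1 2.9 0.8 0 0 0 0" --pt "1 3.9 1 0 0 0 0"

```text
clock: 9.2
position: [0.5157, 0.1446, 0.1002]
ee_rot: [0.991, 0.133, -0.0, 0.0]
ft_force: [-2.2, -1.0, -1.5]
grip_width: 0.172
grasp_force: 89.1
```

The hatch is over the detent: the force fell from about 7 N to 2 N. I slide it on towards the stop.

Call:
step_arm --pt "1 3.9 1 0 0 0 0" --pt "1 7.7 2.1 0 0 0 0" --pt "1 11.6 3.1 0 0 0 0" --pt "1 15.5 4.2 0 0 0 0" --pt "1 19.3 5.2 0 0 0 0" --pt "1 23.2 6.2 0 0 0 0" --pt "1 27 7.3 0 0 0 0" --pt "1 30.9 8.3 0 0 0 0" --pt "1 34.8 9.3 0 0 0 0" --pt "1 38 10.2 0 0 0 0"

```text
clock: 10.2
position: [0.5541, 0.1548, 0.1004]
ee_rot: [0.991, 0.132, 0.0, 0.0]
ft_force: [-0.5, -0.7, 1.1]
grip_width: 0.168
grasp_force: 89.0
```

Call:
step_arm --pt "1 1 0.3 0 0 0 0" --pt "1 1.9 0.5 0 0 0 0" --pt "1 2.9 0.8 0 0 0 0" --pt "1 3.9 1 0 0 0 0" --pt "1 3.9 1 0 0 0 0"

```text
clock: 10.7
position: [0.5576, 0.1559, 0.1004]
ee_rot: [0.991, 0.133, 0.0, -0.0]
ft_force: [-0.9, -0.1, -0.7]
grip_width: 0.171
grasp_force: 89.0
```

Call:
step_arm --pt "1 1 0.3 0 0 0 0" --pt "1 1.4 0.4 0 0 0 0" --pt "1 1.4 0.4 0 0 0 0"

```text
clock: 11.0
position: [0.559, 0.1562, 0.1004]
ee_rot: [0.991, 0.132, 0.0, 0.0]
ft_force: [-0.8, -0.6, -0.9]
grip_width: 0.173
grasp_force: 89.0
```

Call:
step_arm --pt "1 0.7 0.2 0 0 0 0" --pt "1 0.7 0.2 0 0 0 0"

```text
clock: 11.2
position: [0.5595, 0.1564, 0.1003]
ee_rot: [0.991, 0.133, -0.0, 0.0]
ft_force: [-1.8, -0.7, -0.1]
grip_width: 0.173
grasp_force: 89.0
```

Call:
step_arm --pt "1 0.7 0.2 0 0 0 0" --pt "1 0.7 0.2 0 0 0 0"

```text
clock: 11.4
position: [0.5599, 0.1565, 0.1002]
ee_rot: [0.991, 0.133, -0.001, 0.0]
ft_force: [-5.5, -1.2, 1.9]
grip_width: 0.17
grasp_force: 89.1
```

Call:
step_arm --pt "1 0.7 0.2 0 0 0 0" --pt "1 0.7 0.2 0 0 0 0"

```text
clock: 11.6
position: [0.5602, 0.1566, 0.1002]
ee_rot: [0.991, 0.133, -0.001, 0.0]
ft_force: [-7.2, -2.2, 4.0]
grip_width: 0.172
grasp_force: 89.4
```

```bash
python3 - <<'E'
from h import *
o=manip.get_obs();print(o["position"],o["ft_force"])
a,*ca=cam("side");b,*cb=cam("scene")
T=o["position"]-[0,0,.0463];u=proj(*ca,T);v=proj(*cb,T)
f=lambda im,u:cv2.resize(im[int(u[1])-50:int(u[1])+40,int(u[0])-45:int(u[0])+45],None,fx=4.4,fy=4.4,interpolation=cv2.INTER_CUBIC)
cv2.imwrite("pics/open.png",np.hstack([f(a,u),f(b,v)]))
E
```

```text
[0.56018185 0.15656529 0.10018176] [-7.2033681  -2.15952106  3.96512588]
```

View pics/open.png

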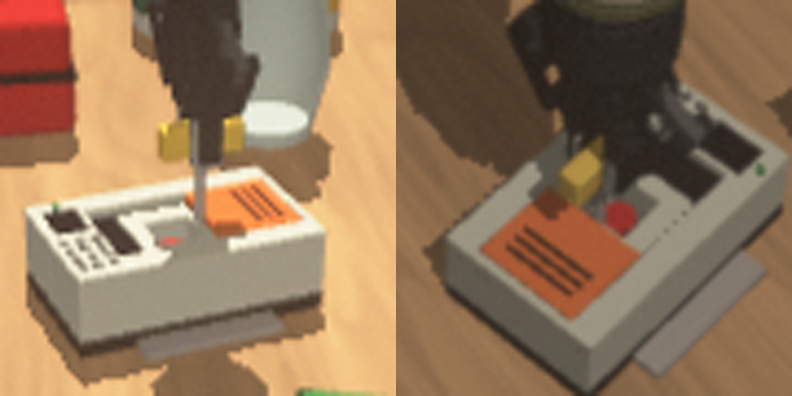

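The hatch is fully open against its stop, at 7 N. The red plunger shows in the well (side crop 172,240; scene crop 620,218). I move back 19 mm and down.

Call:
step_arm --pt "1 -4 -1 2 0 0 0" --pt "1 -10 -2.6 2 0 0 0" --pt "1 -16 -4.2 2 0 0 0" --pt "1 -19.7 -5.2 2 0 0 0" --pt "1 -19.7 -5.2 0 0 0 0" --pt "1 -19.7 -5.2 -5 0 0 0" --pt "1 -19.7 -5.2 -9 0 0 0" --pt "1 -19.7 -5.2 -12 0 0 0" --pt "1 -19.7 -5.2 -12 0 0 0"

```text
clock: 12.6
position: [0.5411, 0.1515, 0.0876]
ee_rot: [0.991, 0.133, -0.001, 0.0]
ft_force: [0.1, -0.4, -0.4]
grip_width: 0.173
grasp_force: 89.0
```

Call:
step_arm --pt "1 0 0 -1 0 0 0" --pt "1 0 0 -2 0 0 0" --pt "1 0 0 -2 0 0 0"

```text
clock: 12.9
position: [0.5415, 0.1517, 0.0864]
ee_rot: [0.991, 0.133, 0.0, 0.0]
ft_force: [-0.4, -0.3, -0.8]
grip_width: 0.173
grasp_force: 89.0
```

Call:
step_arm --pt "1 0 0 -0.5 0 0 0" --pt "1 0 0 -1 0 0 0" --pt "1 0 0 -1 0 0 0"

```text
clock: 13.2
position: [0.5415, 0.1517, 0.0855]
ee_rot: [0.991, 0.133, 0.0, 0.0]
ft_force: [0.9, 0.4, 2.3]
grip_width: 0.171
grasp_force: 89.1
```

Call:
step_arm --pt "1 0 0 -1 0 0 0" --pt "1 0 0 -2 0 0 0" --pt "1 0 0 -3 0 0 0" --pt "1 0 0 -3 0 0 0" --pt "1 0 0 -3 0 0 0"

```text
clock: 13.7
position: [0.5415, 0.1517, 0.0824]
ee_rot: [0.991, 0.133, 0.0, -0.0]
ft_force: [0.2, 1.2, 3.7]
grip_width: 0.17
grasp_force: 89.3
```

Call:
step_arm --pt "1 0 0 -1 0 0 0" --pt "1 0 0 -2 0 0 0" --pt "1 0 0 -3 0 0 0" --pt "1 0 0 -4 0 0 0" --pt "1 0 0 -4 0 0 0" --pt "1 0 0 -4 0 0 0"

```text
clock: 14.3
position: [0.5415, 0.1517, 0.0784]
ee_rot: [0.991, 0.133, 0.0, -0.0]
ft_force: [0.6, 0.0, 4.9]
grip_width: 0.173
grasp_force: 89.6
```

Depth is 7.9 mm at about 5 N, which agrees with the spring. I hold here for over 4 s.

Call:
step_arm --pt "1 0 0 0 0 0 0" --pt "1 0 0 0 0 0 0" --pt "1 0 0 0 0 0 0" --pt "1 0 0 0 0 0 0" --pt "1 0 0 0 0 0 0" --pt "1 0 0 0 0 0 0" --pt "1 0 0 0 0 0 0" --pt "1 0 0 0 0 0 0" --pt "1 0 0 0 0 0 0" --pt "1 0 0 0 0 0 0"

```text
clock: 15.3
position: [0.5414, 0.1516, 0.0784]
ee_rot: [0.991, 0.133, 0.0, 0.0]
ft_force: [0.4, 1.1, 5.3]
grip_width: 0.168
grasp_force: 89.6
```

Call:
step_arm --pt "1 0 0 0 0 0 0" --pt "1 0 0 0 0 0 0" --pt "1 0 0 0 0 0 0" --pt "1 0 0 0 0 0 0" --pt "1 0 0 0 0 0 0" --pt "1 0 0 0 0 0 0" --pt "1 0 0 0 0 0 0" --pt "1 0 0 0 0 0 0" --pt "1 0 0 0 0 0 0" --pt "1 0 0 0 0 0 0"

```text
clock: 16.3
position: [0.5414, 0.1516, 0.0784]
ee_rot: [0.991, 0.133, 0.0, 0.0]
ft_force: [1.0, 0.9, 4.8]
grip_width: 0.173
grasp_force: 89.6
```

Call:
step_arm --pt "1 0 0 0 0 0 0" --pt "1 0 0 0 0 0 0" --pt "1 0 0 0 0 0 0" --pt "1 0 0 0 0 0 0" --pt "1 0 0 0 0 0 0" --pt "1 0 0 0 0 0 0" --pt "1 0 0 0 0 0 0" --pt "1 0 0 0 0 0 0" --pt "1 0 0 0 0 0 0" --pt "1 0 0 0 0 0 0"

```text
clock: 17.3
position: [0.5414, 0.1516, 0.0784]
ee_rot: [0.991, 0.133, 0.0, 0.0]
ft_force: [0.9, 0.8, 3.2]
grip_width: 0.17
grasp_force: 89.6
```

Call:
step_arm --pt "1 0 0 0 0 0 0" --pt "1 0 0 0 0 0 0" --pt "1 0 0 0 0 0 0" --pt "1 0 0 0 0 0 0" --pt "1 0 0 0 0 0 0" --pt "1 0 0 0 0 0 0" --pt "1 0 0 0 0 0 0" --pt "1 0 0 0 0 0 0" --pt "1 0 0 0 0 0 0" --pt "1 0 0 0 0 0 0"

```text
clock: 18.3
position: [0.5414, 0.1516, 0.0784]
ee_rot: [0.991, 0.132, 0.0, 0.0]
ft_force: [0.9, 1.0, 4.2]
grip_width: 0.172
grasp_force: 89.6
```

```bash
python3 - <<'E'
from h import *
o=manip.get_obs();print(o["position"],o["ft_force"],o["clock"])
a,*ca=cam("side");b,*cb=cam("scene")
T=o["position"]-[0,0,.0463];u=proj(*ca,T);v=proj(*cb,T)
f=lambda im,u:cv2.resize(im[int(u[1])-50:int(u[1])+40,int(u[0])-45:int(u[0])+45],None,fx=4.4,fy=4.4,interpolation=cv2.INTER_CUBIC)
cv2.imwrite("pics/hold.png",np.hstack([f(a,u),f(b,v)]))
E
```

```text
[0.54138866 0.1515896  0.07836557] [0.92926428 1.0017166  4.23464015] 18.3
```

View pics/hold.png

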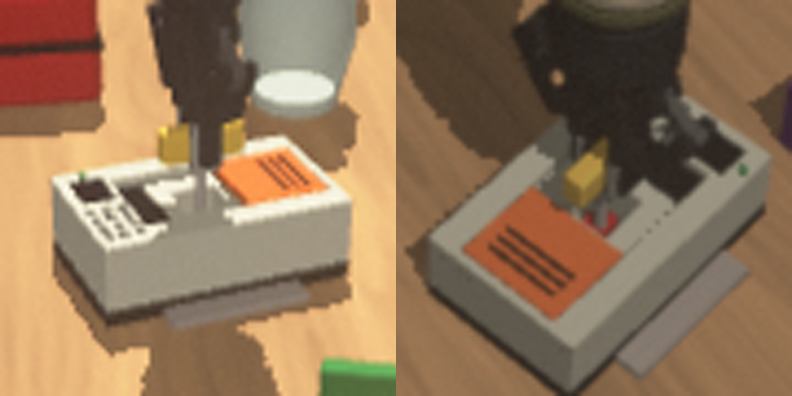

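The shaft stands on the red plunger in the well (scene crop 600,218) and the hatch is still fully open. The hold has been steady for 4 s, so I hand in.

```bash
python3 -c "
from workcell import manip
print(manip.hand_in())"
```

```text
the job is handed in; nothing more can be done
None
```

I handed the job in at about 18 s: the yellow key pushed the hatch open to its stop and is still gripped, holding the plunger about 8 mm down after a steady 4 s hold; no verdict came back.

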